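Slide a glass filter into its cell and swing the clip over it

ROBOT

A 6-joint arm with a two-finger parallel gripper is mounted at the origin on the work surface. World frame = base frame: x ahead of the robot, y to its left, z up, the work surface at z = 0. Lengths are in m, angles in rad, forces in N, time in s.
With the tool pointing down it reaches from about 0.3 to 0.775 m from the base axis. Payload 14.6 kg.
Tool frame: the origin (TCP) lies on the centre line of the jaws, within the pads' length; the fingertips stand 19 mm ahead of it and the grasp point (between the pads) is the TCP; z points along the fingers, y is the direction in which the jaws open and shut (so a half turn about z gives the same grasp; the last joint's range is limited). The gripper opens to 94 mm and grips with 3 to 60 N. Pads are 16 mm wide; open, the fingers measure 119 mm over their backs; the gripper's body (75 mm by 177 mm) begins 78 mm behind the grasp point.
Start: joints at [1.046, 0.3, 1.521, -0, 1.321, -0.067], TCP at [0.243, 0.493, 0.224] pointing down, gripper open.
Joint ranges: [-3.03, 3.03], [-0.79, 2.21], [0.23, 2.52], [-1.04, 4.18], [0, 3.07], [-2.55, 2.55]. Speed limits (rad/s): [2.22, 2.22, 2.57, 3.14, 3.14, 3.14].

INTERFACE

Orientations are given as [roll, pitch, yaw] about the fixed x, y, z axes, in that order (R = Rz(yaw) Ry(pitch) Rx(roll)).
In Python, from station import ctrl gives the robot as it stands. The module is installed in compiled form; this text tells all that it offers.
- The arm moves only by the shell command python3 -m creep 'ROWS' [FORCE]. ROWS is a JSON object of lists of equal length, an entry for each row: "translation": the shift along the world's x, y, z in mm, a list of three; "yaw": the turn about the world's z in rad; "gripper": the closure in counts, from 0 (fully open) to 255 (shut). A call has 1 to 5 rows; each row is the pose to reach, as a shift and turn from the pose measured when the call began; what a row does not reach only later rows make up. A row lasts 1/12 s, in which the tool goes at most 41.7 mm and 7.16 degrees, less where a joint would pass 70% of its speed; a pose out of reach is approached as far as the arm can. A call with a gripper value outside its range is refused whole. The fingers move at their own pace and stop on an object; FORCE is the grip in N (left out, the last holds). Time passes only in rows, so rows that repeat a pose let the fingers close. It gives the time, the measured TCP pose, the force and the opening at its end, in the units of the state.
- ctrl.get_obs(): the state, without advancing time (a new reading comes with each control period).
- ctrl.camera(name): name is "scene" or "top" or "wrist"; returns a dict with "pixels" (480x640x3 uint8, red, green, blue), "depth" (480x640 float32, m along the optical axis (not along the pixel's ray), 0 where there is no reading), "fx", "fy", "cx", "cy" (pixels), "dist" ([k1, k2, p1, p2, k3] as OpenCV has them; the pictures are not rectified), "R" (3x3) and "t" (3): a world point X has camera coordinates R X + t; the wrist camera has in their place "tool_from_camera" (4x4, takes a point from camera to tool coordinates, whose origin is the TCP and whose axes are the flange's). Camera axes: x right, y down, z forward; pixel columns grow to the right and rows downward; lengths in m; the calibration is good to about 2 mm. A picture is of the moment at which its call begins: read the wrist's pose just before it.
- ctrl.hand_in(): hands the job in, once; it reports no verdict.
The state is a dict: "time_s": time; "qpos": joint angles; "joint_vel": joint speeds; "tau": joint torques, N m; "ee_pos": TCP position; "eef_rot": TCP orientation; "force": force on the tool from outside, world axes, zero at the start; "moment": the same for the moment, N m; "grip_width": finger opening in m.
Only numpy, scipy, OpenCV 4.12 (cv2) and the standard library are available. Lean on these libraries where they do the work, as an engineer would, in place of code of your own. Each camera call takes 0.05 s, during which the arm holds its last target. There are 200 camera calls.

TASK

With the fingertips, push the loose green glass filter across the white assembly block until it drops into the round cell of the black plate and lies flat and flush in it; then push the clip with the red knob round to its stop, so that it lies over the glass. Slide the glass gently: do not pick it up or press hard on it, and leave everything else where it is.

Things in the scene. Friction and masses are not known exactly. Their poses are not given: they have to be found in the camera images.
- filter_center (a point): centre (half-way up) of the green glass filter, a loose disc 50 mm in diameter and 8 mm thick, about 40 g; it lies flat on the white top of the block and slides on it. z axis up.
- cell (a point): centre of the mouth of the round cell, level with the block's top. The cell is a flat-bottomed recess 53 mm in diameter and 8 mm deep in a black 71 mm square plate that is let in flush with the block's top, with no raised edge: seated, the filter's top is level with the block's top and its centre is 4 mm below this point. Axes as the block's.
- block: white plastic assembly block, fixed to the table; its flat top is 30 mm above the table. In its frame (origin on the table, x along it, y across) it reaches from x = -100 to 95 mm and y = -70 to 70 mm; the cell's centre is at (45, 0), the clip's pivot at (45, 48), and the bare white landing on which the filter lies fills x = -100 to 9 mm.
- clip_pivot (a point): pivot axis of the clip (vertical), at the height of the block's top; a steel boss 14 mm across stands 10 mm high on it, and a 5 mm stop pin stands 6 mm high beside it.
- clip_knob (a point): the clip's red thumb knob, a fixed upright pin at the free end of the clip, 9 mm in diameter, 34 mm from the pivot; it stands from 6 to 20 mm above the block's top, this point 13 mm above it on its axis. The clip's bar between pivot and knob is 8 mm wide and lies 3 to 7 mm above the block's top; only a soft tip under the knob reaches down to 1.5 mm.
- clip (a joint): angle of the clip in rad about its pivot, counter-clockwise from above: 0 at its stop, where it points from the pivot straight to the middle of the cell (along the block's -y) and lies over the glass; it grows as it swings away towards the block's +x (1.57: along +x) and then outwards, to at most 2.3. It starts open. It turns with light friction (about 0.6 N at the knob) and stays where it is left.
- driver: bystander, leave alone: ball-end screwdriver lying on the table beside the block, 160 mm long, orange handle 26 mm thick; origin under its middle, x axis towards the blade.
- retaining_ring: bystander, leave alone: black ring lying on the table beside the block, 53 mm outside, 45 mm inside, 6 mm high; origin under its centre.
- spare_filter: bystander, leave alone: amber glass disc in a round white case, 68 mm across and 14 mm high, on the table beside the block; origin under its centre.
- thumbscrew: bystander, leave alone: small brass thumbscrew standing on its head on the block, 17 mm across, 23 mm high; origin under its centre.
- lens_post: bystander, leave alone: black lens mount on a steel pedestal post, 34 mm across at the foot, 112 mm high; origin under its foot.
- cube_post: bystander, leave alone: glass beam-splitter cube on a black platform on a thick steel post, 43 mm across at the foot, 102 mm high; origin under its foot.
- rotation_post: bystander, leave alone: black rotation mount with a steel scale ring on a steel post, 64 mm across, 128 mm high; origin under its foot.
There are look-alikes about, which are no part of the job. Of the things that look like the part that bears filter_center, the smallest one is meant.

How it is judged:
By the outcome, as a careful person would: the job done as asked, in the order asked, and still so for the second after the job is handed in, with the robot touching nothing.
It also fails if it takes over 56 s, if anything falls off the work surface, if the arm or the gripper's body presses on something with over 40 N, if the wrist force passes 120 N, or if a joint passes its speed limit or range.

## Working session

There is one attempt and no reset: what is moved stays moved. The work goes in short steps, Python scripts to look and compute and a shell command to move; the robot and the scene stay as the last step left them, time stands still between calls to the robot, and variables do not carry over. Pictures are saved under pics/ and viewed, about 8 in all and at most 12, crops included, and the job is handed in when it is done.

```bash
mkdir -p pics; cat > h.py <<'E'
import numpy as np, cv2, pickle
from station import ctrl
def snap(name,tag):
    o=ctrl.get_obs(); c=ctrl.camera(name)
    if 'R' not in c:
        from scipy.spatial.transform import Rotation as Ro
        T=np.array(c['tool_from_camera']); Rw=Ro.from_euler('xyz',o['eef_rot']).as_matrix()
        Rc=Rw@T[:3,:3]; tc=Rw@T[:3,3]+np.array(o['ee_pos'])
        c['R']=Rc.T; c['t']=-Rc.T@tc
    cv2.imwrite(f'pics/{tag}.png',c['pixels'][:,:,::-1]); pickle.dump(c,open(f'pics/{tag}.pkl','wb')); return c
def K(c): return np.array([[c['fx'],0,c['cx']],[0,c['fy'],c['cy']],[0,0,1.]])
def ray(c,uv,z):
    uv=np.array(uv,float).reshape(-1,1,2)
    n=cv2.undistortPoints(uv,K(c),np.array(c['dist'])).reshape(-1,2)
    R=np.array(c['R']);t=np.array(c['t']); C=-R.T@t
    d=np.c_[n,np.ones(len(n))]@R
    return C+d*((z-C[2])/d[:,2])[:,None]
def proj(c,X):
    return cv2.projectPoints(np.array(X,float).reshape(-1,1,3),cv2.Rodrigues(np.array(c['R']))[0],np.array(c['t'],float),K(c),np.array(c['dist']))[0].reshape(-1,2)
E
python3 - <<'E'
from h import *
print(ctrl.get_obs())
for n in('top','scene'):
    c=snap(n,n+'0'); print(n,-np.array(c['R']).T@c['t'])
E
```

```text
{'time_s': 0.0, 'qpos': array([ 1.04638366e+00,  3.00481789e-01,  1.52155534e+00, -7.60140911e-06,
        1.32074688e+00, -6.65919622e-02]), 'joint_vel': array([ 0.00033496, -0.00131692, -0.00087433,  0.00038085, -0.00071971,
        0.00045468]), 'tau': array([-1.37037121e-03, -5.31809485e+01, -3.52743173e+01,  7.07437587e-02,
        2.44183384e-02, -1.60542487e-05]), 'ee_pos': array([0.24297539, 0.49314909, 0.22389136]), 'eef_rot': array([-3.14040345e+00, -7.19297925e-05,  2.68377379e+00]), 'force': array([-0.55817083, -0.59245298, -0.08856343]), 'moment': array([ 0.05829457, -0.01198569, -0.00301363]), 'grip_width': 0.09430366575441718}
top [ 0.29733091 -0.00333939  1.07898494]
scene [ 1.18609301 -0.43280259  0.70273862]
```

View pics/top0.png

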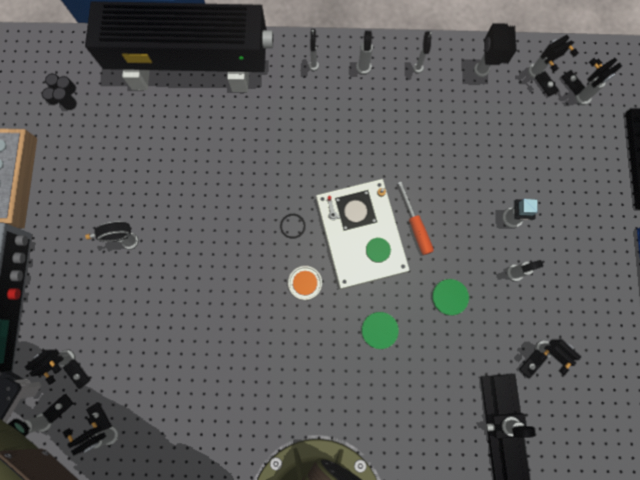

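View pics/scene0.png

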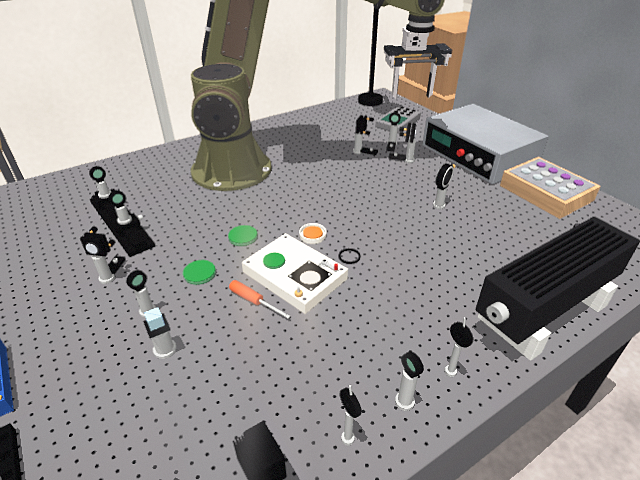

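The top view shows three green discs: (378,250) on the block, and (451,297) and (380,330) on the table. The one on the block is the smallest, so it's the candidate. The cell is at (355,211) and the clip with its red knob near (330,200). Next I'll measure them and enlarge a crop to confirm.

```bash
cat > m.py <<'E'
from h import *
def blk(c,zfilt=.038):
    im=c['pixels']; hsv=cv2.cvtColor(im,cv2.COLOR_RGB2HSV)
    g=cv2.inRange(hsv,(45,90,40),(80,255,255))
    n,l,s,ce=cv2.connectedComponentsWithStats(g)
    for i in range(1,n):
        if s[i,4]>100:
            cs,_=cv2.findContours((l==i).astype('uint8'),0,1); P=ray(c,cs[0].reshape(-1,2),zfilt)[:,:2]
            (x,y),r=cv2.minEnclosingCircle((P*1000).astype('float32')); print('green px',ce[i],'mean',P.mean(0)*1000,'circ',x,y,'d',2*r)
    return hsv
E
python3 - <<'E'
from m import *
for n in('top','scene'):
    c=pickle.load(open(f'pics/{n}0.pkl','rb')); print(n); hsv=blk(c)
    roi=np.zeros((480,640),'uint8')
    if n=='top': roi[170:300,310:420]=1
    else: roi[225:315,235:350]=1
    w=cv2.inRange(hsv,(0,0,165),(180,60,255))*roi
    w=cv2.morphologyEx(w,cv2.MORPH_OPEN,np.ones((3,3)))
    cs,_=cv2.findContours(w,0,1); k=max(cs,key=cv2.contourArea)
    if n=='top':
        P=ray(c,k.reshape(-1,2),.03)[:,:2]*1000
        (cx,cy),sz,a=cv2.minAreaRect(P.astype('float32')); print('block',cx,cy,sz,a); print(cv2.boxPoints(((cx,cy),sz,a)))
    r=(cv2.inRange(hsv,(0,150,90),(6,255,255))|cv2.inRange(hsv,(172,150,90),(180,255,255)))*roi
    nn,l,s,ce=cv2.connectedComponentsWithStats(r)
    for i in range(1,nn):
        if s[i,4]>3: print('red',ce[i],s[i,4],ray(c,ce[i],.043)*1000)
    d=np.array(c['depth']); 
    for u,v in ([(378,250),(340,230),(355,211)] if n=='top' else [(274,261)]):
        z=d[v,u]; q=cv2.undistortPoints(np.array([[[u,v]]],float),K(c),np.array(c['dist'])).ravel(); print('depthpt',np.array(c['R']).T@(np.r_[q,1]*z-c['t']))
c=pickle.load(open('pics/top0.pkl','rb')); im=c['pixels'][170:350,300:480,::-1]
cv2.imwrite('pics/crop0.png',cv2.resize(im,(600,600),interpolation=cv2.INTER_CUBIC))
E
```

```text
top
green px [377.8587963  249.56481481] mean [ 485.19910401 -107.47874715] circ 485.4411926269531 -107.3757095336914 d 46.70602798461914
green px [450.28019324 296.65603865] mean [ 395.74456712 -248.44159134] circ 395.6112365722656 -248.3530731201172 d 70.52626037597656
green px [379.71828358 330.02518657] mean [ 328.59527504 -111.56371865] circ 329.0699768066406 -111.57670593261719 d 70.3521957397461
block 521.95166015625 -75.97989654541016 (196.0775909423828, 141.18292236328125) 15.752094268798828
[[ 408.43085   -34.654617]
 [ 446.75854  -170.53546 ]
 [ 635.4725   -117.305176]
 [ 597.1448     18.575668]]
depthpt [ 0.48503933 -0.10816301  0.03453188]
depthpt [ 0.52520082 -0.032308    0.02821088]
depthpt [ 0.56781849 -0.06257266  0.01832625]
scene
green px [241.78987342 233.9721519 ] mean [ 368.03783692 -132.73694663] circ 367.9541320800781 -133.62933349609375 d 74.19673919677734
green px [273.70848708 260.18819188] mean [ 493.01346361 -112.76418825] circ 493.2610168457031 -112.28045654296875 d 53.15718460083008
green px [198.71070234 271.30769231] mean [ 437.76089296 -266.59417393] circ 436.9715881347656 -268.67864990234375 d 79.14822387695312
red [335.875 266.5  ] 16 [[591.01976926 -11.48591374  43.        ]]
depthpt [ 0.49589438 -0.11332879  0.03764368]
```

View pics/crop0.png

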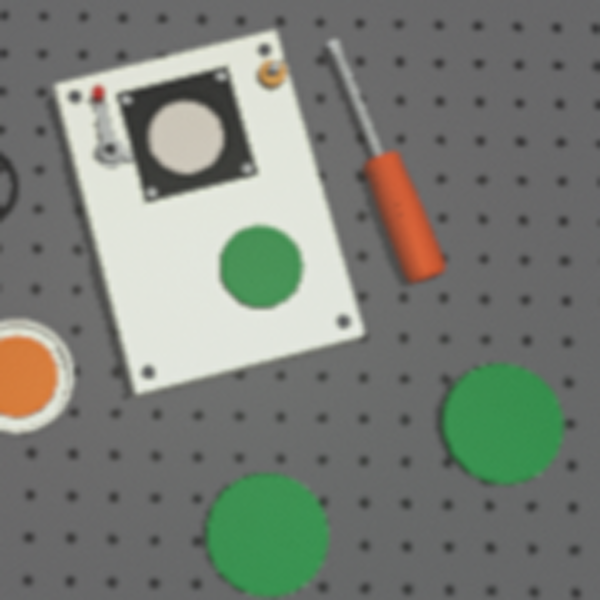

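The crop confirms it: the disc on the block measures about 50 mm, the other two about 70 mm. Block size is 196×141 (expected 195×140), and its yaw is 0.275 rad. Now I'll move over the block for a wrist view.

```bash

python3 -m creep '{"translation":[[12,-30,2],[24,-60,4],[36,-90,6],[48,-120,8],[60,-150,10]],"yaw":[-0.11,-0.22,-0.33,-0.44,-0.55],"gripper":[0,0,0,0,0]}'
python3 -m creep '{"translation":[[12,-30,2],[24,-60,4],[36,-90,6],[48,-120,8],[60,-150,10]],"yaw":[-0.11,-0.22,-0.33,-0.44,-0.55],"gripper":[40,80,120,150,174]}'
python3 -m creep '{"translation":[[12,-30,2],[24,-60,4],[36,-90,6],[48,-120,8],[60,-150,10]],"yaw":[-0.11,-0.22,-0.33,-0.44,-0.55],"gripper":[174,174,174,174,174]}'
python3 -m creep '{"translation":[[12,-30,2],[24,-60,4],[36,-90,6],[48,-120,8],[60,-150,10]],"yaw":[-0.11,-0.22,-0.33,-0.44,-0.55],"gripper":[174,174,174,174,174]}'
python3 -m creep '{"translation":[[0,0,0],[0,0,0]],"yaw":[0,0],"gripper":[174,174]}'
python3 - <<'E'
from m import *
c=snap('wrist','w0'); print(c['R'],-c['R'].T@c['t']); blk(c)
E
```

```text
time_s: 0.52
ee_pos: [0.3031, 0.3417, 0.2338]
eef_rot: [-3.14, 0.0, 2.129]
force: [0.9, 0.5, 0.4]
grip_width: 0.094
time_s: 0.93
ee_pos: [0.3632, 0.1902, 0.2438]
eef_rot: [-3.14, 0.0, 1.573]
force: [-0.0, 0.4, -0.3]
grip_width: 0.0644
time_s: 1.35
ee_pos: [0.4233, 0.0385, 0.2538]
eef_rot: [-3.14, 0.0, 1.018]
force: [-0.1, 0.4, -0.3]
grip_width: 0.0315
time_s: 1.77
ee_pos: [0.4835, -0.1132, 0.2637]
eef_rot: [-3.14, 0.0, 0.462]
force: [0.1, 0.5, 0.4]
grip_width: 0.0299
time_s: 1.93
ee_pos: [0.4835, -0.1143, 0.263]
eef_rot: [-3.139, 0.001, 0.46]
force: [-0.6, 0.9, 1.0]
grip_width: 0.0297
[[ 0.44474633 -0.89565443 -0.00196007]
 [-0.86878067 -0.4319319   0.24218792]
 [-0.21776331 -0.10600932 -0.97022738]] [ 0.54676187 -0.08331057  0.42301671]
green px [324.53651267 215.63412817] mean [ 487.26699091 -108.78123913] circ 486.97650146484375 -108.8625259399414 d 47.73970413208008
green px [259.046875  304.3046875] mean [354.37606224 -85.77596139] circ 355.276611328125 -84.86360168457031 d 27.87312126159668
green px [402.95454545 303.20681818] mean [ 433.07440394 -242.80279375] circ 434.3150634765625 -243.77230834960938 d 46.59907150268555
green px [298.71653543 322.31889764] mean [ 353.80178798 -138.73628996] circ 352.5814208984375 -135.26220703125 d 45.83113479614258
```

View pics/w0.png

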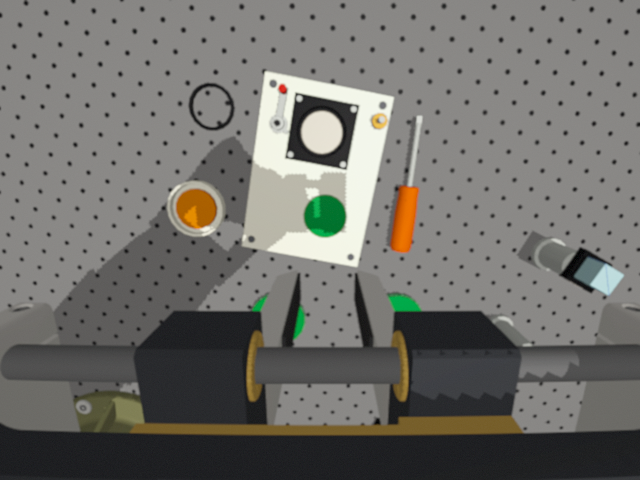

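The wrist view shows the glass at (325,216), the cell at (322,132), the knob at (283,88), the pivot near (278,123) and the thumbscrew at (379,120). I'll refine the plate, pivot and knob positions from this image.

```bash
cat > ref.py <<'E'
from m import *
def plate(c,box,red=True):
    im=c['pixels']; hsv=cv2.cvtColor(im,cv2.COLOR_RGB2HSV); u0,v0,u1,v1=box
    roi=np.zeros((480,640),'uint8'); roi[v0:v1,u0:u1]=1
    k=cv2.inRange(hsv,(0,0,0),(180,255,75))*roi
    cs,_=cv2.findContours(k,0,1); q=max(cs,key=cv2.contourArea)
    P=ray(c,q.reshape(-1,2),.03)[:,:2]*1000; (x,y),s,a=cv2.minAreaRect(P.astype('float32')); print('plate',x,y,s,a)
    r=(cv2.inRange(hsv,(0,150,90),(6,255,255))|cv2.inRange(hsv,(172,150,90),(180,255,255)))*roi
    n,l,st,ce=cv2.connectedComponentsWithStats(r)
    for i in range(1,n):
        if st[i,4]>3: print('red',ce[i],st[i,2:],ray(c,ce[i],.045)*1000)
    return np.array([x,y]),a
E
python3 - <<'E'
from ref import *
c=pickle.load(open('pics/w0.pkl','rb')); plate(c,(262,75,372,175))
print('pivot ring',ray(c,[278,123],.038)*1000,'thumb',ray(c,[379,121],.05)*1000)
c=pickle.load(open('pics/top0.pkl','rb')); plate(c,(325,185,378,232))
E
```

```text
plate 568.2542724609375 -64.2994384765625 (67.61764526367188, 67.20668029785156) 15.527911186218262
red [282.20454545  88.63636364] [ 7  8 44] [[587.89329573 -10.36388902  45.        ]]
pivot ring [[555.28882335 -19.4436527   38.        ]] thumb [[ 603.44727083 -114.5177535    50.        ]]
plate 567.8817749023438 -62.75122833251953 (65.56536102294922, 65.58035278320312) 15.809332847595215
```

The plate centre agrees between views, (568.3,-64.3) and (567.9,-62.8). Pivot and knob also fit: the pivot-knob distance is about 34 mm, with the clip at about 1.56 rad. The push direction is 0.498 rad over about 93 mm. I'll descend behind the glass at about 40 mm.

```bash

python3 -m creep '{"translation":[[-8,-3,-35],[-16,-7,-70],[-24,-10,-105],[-32,-14,-140],[-32,-14,-160]],"yaw":[0.01,0.02,0.03,0.037,0.037],"gripper":[174,174,174,174,174]}'
python3 -m creep '{"translation":[[0,0,-15],[0,0,-30],[0,0,-42],[0,0,-47],[0,0,-47]],"yaw":[0,0,0,0,0],"gripper":[174,174,174,174,174]}'
python3 -m creep '{"translation":[[0,0,0],[0,0,0]],"yaw":[0,0],"gripper":[174,174]}'
python3 - <<'E'
from m import *
c=snap('wrist','w1'); blk(c); o=ctrl.get_obs();print(o['ee_pos'],o['force'])
E
```

```text
time_s: 2.4
ee_pos: [0.4487, -0.1259, 0.1001]
eef_rot: [-3.136, 0.004, 0.503]
force: [0.4, -0.9, -0.7]
grip_width: 0.0296
time_s: 2.82
ee_pos: [0.4482, -0.1248, 0.0525]
eef_rot: [-3.135, 0.005, 0.505]
force: [-0.9, 1.1, -0.3]
grip_width: 0.0298
time_s: 2.98
ee_pos: [0.4484, -0.1245, 0.0532]
eef_rot: [-3.135, 0.004, 0.506]
force: [0.2, -0.3, 0.1]
grip_width: 0.0301
green px [336.55105325 214.01184903] mean [ 487.05894437 -108.7421055 ] circ 486.7796630859375 -108.9878921508789 d 48.84062576293945
green px [281.33823529 407.05882353] mean [ 368.42742273 -137.0885653 ] circ 368.59521484375 -135.07293701171875 d 28.970991134643555
[ 0.44846714 -0.12465238  0.0532244 ] [0.08357038 0.37814455 0.26383557]
```

View pics/w1.png

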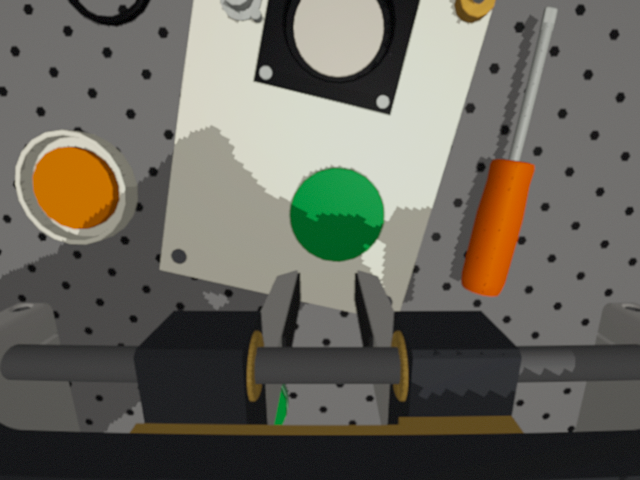

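```bash

python3 -m creep '{"translation":[[2.5,-4.3,-1.5],[2.5,-4.3,-1.5],[5,-3,-1.5],[8,-1.5,-1.5],[11,0.2,-1.5]],"yaw":[-0.005,-0.005,-0.005,-0.005,-0.005],"gripper":[174,174,174,174,174]}'
python3 -m creep '{"translation":[[4,2.2,0],[8,4.4,0],[12,6.6,0],[16,8.8,0],[20,11,0]],"yaw":[0,0,0,0,0],"gripper":[174,174,174,174,174]}'
python3 -m creep '{"translation":[[4,2.2,0],[8,4.4,0],[12,6.6,0],[16,8.8,0],[16,8.8,0]],"yaw":[0,0,0,0,0],"gripper":[174,174,174,174,174]}'
python3 - <<'E'
from ref import *
c=snap('wrist','w2'); blk(c); o=ctrl.get_obs();print(o['ee_pos'],o['eef_rot'],o['force'])
plate(c,(200,0,460,240))
E
```

```text
time_s: 3.45
ee_pos: [0.4598, -0.1243, 0.0518]
eef_rot: [-3.135, 0.004, 0.5]
force: [-0.9, -0.1, -0.3]
grip_width: 0.0295
time_s: 3.87
ee_pos: [0.4803, -0.1131, 0.0518]
eef_rot: [-3.135, 0.004, 0.5]
force: [0.1, 0.3, -0.5]
grip_width: 0.0301
time_s: 4.28
ee_pos: [0.4969, -0.1039, 0.0518]
eef_rot: [-3.136, 0.004, 0.501]
force: [-0.0, -0.2, 0.1]
grip_width: 0.0299
green px [327.10364599 235.33313731] mean [523.8012199  -89.37975086] circ 523.1624755859375 -89.45402526855469 d 50.63295364379883
[ 0.49652128 -0.10406231  0.05172972] [-3.13546845  0.00377924  0.50077598] [ 0.1904576  -0.97406241 -0.66417175]
plate 568.0759887695312 -64.34068298339844 (69.93431854248047, 69.65279388427734) 15.706454277038574
red [240.17567568  30.67117117] [ 25  28 444] [[588.22708109 -10.1871942   45.        ]]
```

View pics/w2.png

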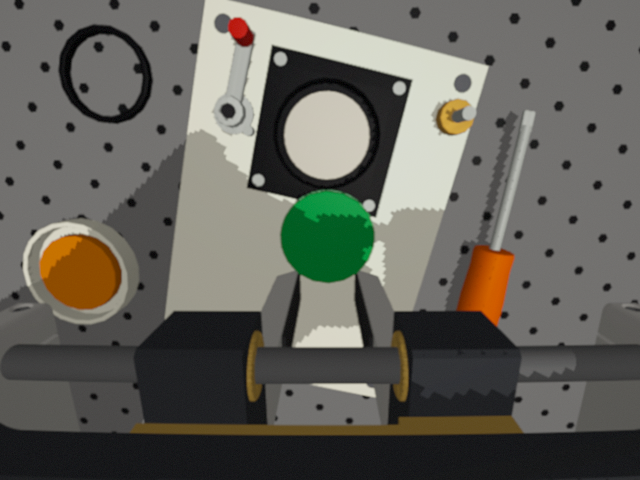

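The glass is caged centrally, (523.4,-89.4), with 51 mm still to go at 0.51 rad. Continuing slowly.

```bash

python3 -m creep '{"translation":[[3.5,2,0],[7,4,0],[10.5,5.9,0],[14,7.8,0],[17.5,9.8,0]],"yaw":[0.002,0.004,0.006,0.008,0.01],"gripper":[174,174,174,174,174]}'
python3 -m creep '{"translation":[[3.5,2,0],[7,4,0],[10.5,5.9,0],[14,7.8,0],[17.5,9.8,0]],"yaw":[0,0,0,0,0],"gripper":[174,174,174,174,174]}'
python3 - <<'E'
from ref import *
c=snap('wrist','w3'); blk(c); o=ctrl.get_obs();print(o['ee_pos'],o['eef_rot'],o['force'])
E
python3 -m creep '{"translation":[[1.3,0.7,0],[2.6,1.5,0],[3.9,2.2,0],[5.2,2.9,0],[6.1,3.4,0]],"yaw":[0,0,0,0,0],"gripper":[174,174,174,174,174]}'
python3 - <<'E'
from ref import *
c=snap('wrist','w4'); blk(c,.035); o=ctrl.get_obs();print(o['ee_pos'],o['eef_rot'],o['force'])
E
```

```text
time_s: 4.75
ee_pos: [0.5144, -0.0941, 0.0517]
eef_rot: [-3.135, 0.004, 0.511]
force: [-0.6, 0.0, -0.5]
grip_width: 0.0296
time_s: 5.17
ee_pos: [0.5322, -0.0841, 0.0517]
eef_rot: [-3.135, 0.004, 0.511]
force: [-0.8, -0.2, -0.0]
grip_width: 0.0301
green px [327.15944116 237.26141437] mean [557.78618431 -69.6649825 ] circ 557.7015380859375 -69.94168090820312 d 50.88469696044922
[ 0.53270591 -0.08381789  0.05175662] [-3.13566108  0.0034953   0.51124398] [1.2642288  1.16241222 0.39075799]
time_s: 5.63
ee_pos: [0.5389, -0.0804, 0.0518]
eef_rot: [-3.136, 0.003, 0.511]
force: [-0.8, 0.4, 0.3]
grip_width: 0.0301
green px [327.32508834 237.18289753] mean [563.93426294 -66.46082222] circ 563.8905029296875 -66.62965393066406 d 51.7950439453125
[ 0.53901923 -0.08032852  0.05178682] [-3.1357192   0.00332351  0.51116778] [ 0.58604169 -0.66445849  0.1311237 ]
```

View pics/w4.png

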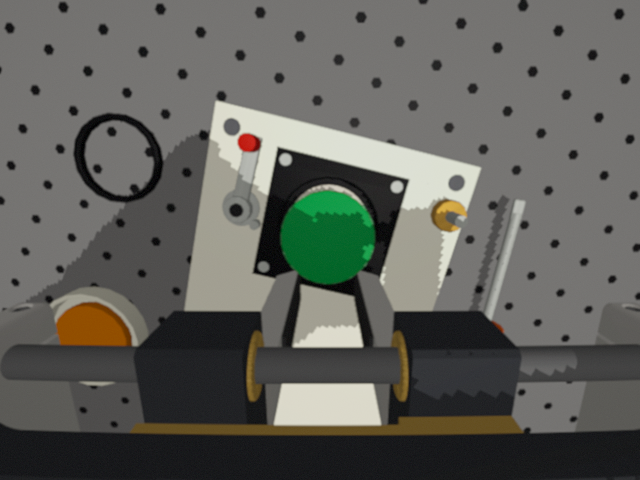

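The glass is at (327,237), with only a sliver of cell floor showing ahead of it and about 4 mm to go. I'll push on in 1 mm rows.

```bash

python3 -m creep '{"translation":[[0.9,0.5,0],[1.8,1,0],[2.6,1.5,0],[3.5,2,0],[3.5,2,0]],"yaw":[0,0,0,0,0],"gripper":[174,174,174,174,174]}'
python3 - <<'E'
from ref import *
c=snap('wrist','w5'); blk(c,.03); o=ctrl.get_obs();print(o['ee_pos'],o['eef_rot'],o['force'])
d=np.array(c['depth']);n=lambda u,v:(c['R'].T@(np.r_[cv2.undistortPoints(np.array([[[u,v]]],float),K(c),np.array(c['dist'])).ravel(),1]*np.median(d[v-3:v+4,u-3:u+4])-c['t'])*1000).round(1)
for p in[(327,205),(327,235),(327,265),(300,235),(355,235),(225,180),(400,240)]: print(p,n(*p))
cv2.imwrite('pics/w5c.png',cv2.resize(c['pixels'][90:320,190:490,::-1],None,fx=2.5,fy=2.5,interpolation=cv2.INTER_CUBIC))
E
```

```text
time_s: 6.1
ee_pos: [0.5427, -0.0783, 0.0518]
eef_rot: [-3.136, 0.003, 0.511]
force: [0.2, 0.6, 0.3]
grip_width: 0.0301
green px [327.21143116 234.74935907] mean [568.13784122 -64.09146786] circ 567.7864990234375 -64.38829803466797 d 51.291969299316406
[ 0.54258674 -0.07825996  0.05177031] [-3.13572553  0.00329655  0.51129301] [-0.2259662  -0.62609977 -0.54643301]
(327, 205) [582.5 -55.8  30. ]
(327, 235) [568.1 -63.9  29.8]
(327, 265) [553.1 -72.3  29.8]
(300, 235) [560.9 -51.1  29.9]
(355, 235) [575.7 -77.2  29.9]
(225, 180) [567.7  -2.4  29.7]
(400, 240) [ 585.3 -100.1   29.9]
```

View pics/w5c.png

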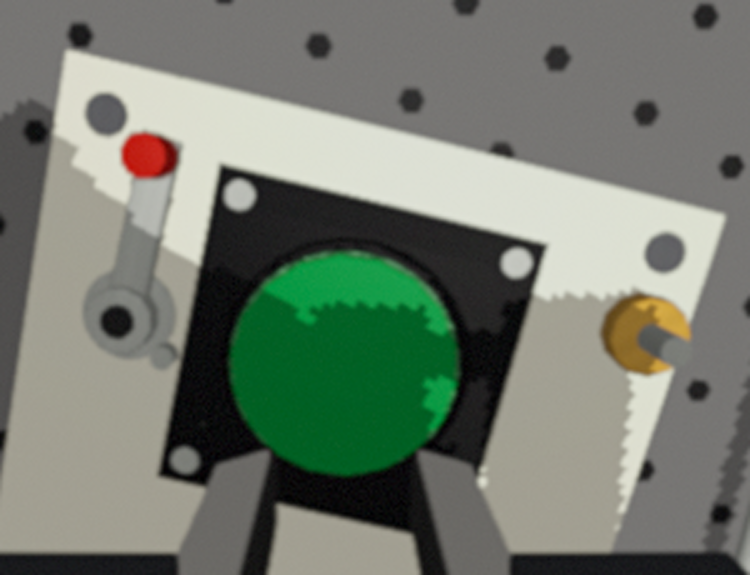

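The glass is seated: its top is at 29.8–30.0 mm at five points (block top 29.7–29.9), and its centre is (568.0,-64.2) against a cell centre of (568.1,-64.3). Next I'll lift off, close the fingers, turn and go outboard of the knob. I'll also compute the waypoints for the clip arc.

```bash

python3 -m creep '{"translation":[[0,0,10],[0,0,30],[0,0,55],[0,0,75],[0,0,80]],"yaw":[0,0,0,0,0],"gripper":[174,174,174,174,174]}'
python3 -m creep '{"translation":[[4,9,0],[8,18,0],[12,27,0],[16,36,0],[20,45,0]],"yaw":[0.09,0.18,0.27,0.36,0.44],"gripper":[255,255,255,255,255]}' 10
python3 -m creep '{"translation":[[5,10,0],[10,20,0],[15,30,0],[20,40,0],[21,43,0]],"yaw":[0.09,0.18,0.27,0.36,0.44],"gripper":[255,255,255,255,255]}'
python3 -m creep '{"translation":[[0,0,0],[0,0,0],[0,0,0],[0,0,0],[0,0,0]],"yaw":[0.09,0.18,0.27,0.36,0.42],"gripper":[255,255,255,255,255]}'
python3 -m creep '{"translation":[[0,0,0],[0,0,0]],"yaw":[0,0],"gripper":[255,255]}'
python3 - <<'E'
from ref import *
c=snap('top','t6'); plate(c,(325,185,378,232)); blk(c,.03)
pv=np.array([555.1,-18.1])
for p in list(np.arange(.235,-1.297,-.11))+[-1.297]:
    t=np.array([np.sin(p),-np.cos(p)]); print(round(p,3),(pv+34*np.array([np.cos(p),np.sin(p)])-13.5*t).round(1),'yaw',round(p+np.pi/2,3))
cv2.imwrite('pics/t6c.png',cv2.resize(c['pixels'][150:290,270:450,::-1],None,fx=4,fy=4,interpolation=cv2.INTER_CUBIC))
E
```

```text
time_s: 6.57
ee_pos: [0.5438, -0.0785, 0.1358]
eef_rot: [-3.139, -0.001, 0.511]
force: [0.5, -0.4, 0.9]
grip_width: 0.0299
time_s: 6.98
ee_pos: [0.5638, -0.0331, 0.1355]
eef_rot: [-3.139, -0.0, 0.956]
force: [-0.8, 0.5, -1.0]
grip_width: 0.0014
time_s: 7.4
ee_pos: [0.585, 0.0111, 0.135]
eef_rot: [-3.138, -0.0, 1.401]
force: [-0.4, -0.2, -0.3]
grip_width: 0.0004
time_s: 7.82
ee_pos: [0.5848, 0.0111, 0.1347]
eef_rot: [-3.138, -0.001, 1.826]
force: [0.1, -0.6, -0.5]
grip_width: 0.0007
time_s: 7.98
ee_pos: [0.5846, 0.0111, 0.1344]
eef_rot: [-3.137, -0.001, 1.825]
force: [0.0, 0.3, -1.2]
grip_width: 0.0005
plate 581.78857421875 -74.87452697753906 (86.45771026611328, 35.4527473449707) 14.317521095275879
green px [361.57209302 210.29767442] mean [566.30901064 -74.56887265] circ 567.1043090820312 -71.68372344970703 d 46.303932189941406
green px [450.27756286 296.67311412] mean [ 396.48128362 -250.32469876] circ 396.3665771484375 -250.23599243164062 d 71.06826782226562
green px [381.18163265 330.05      ] mean [ 328.85812607 -114.13946845] circ 328.9533996582031 -113.13053894042969 d 71.23001861572266
0.235 [585.    2.9] yaw 1.806
0.125 [ 5.872e+02 -5.000e-01] yaw 1.696
0.015 [588.9  -4.1] yaw 1.586
-0.095 [590.2  -7.9] yaw 1.476
-0.205 [591.1 -11.8] yaw 1.366
-0.315 [591.6 -15.8] yaw 1.256
-0.425 [591.6 -19.8] yaw 1.146
-0.535 [591.2 -23.8] yaw 1.036
-0.645 [590.4 -27.8] yaw 0.926
-0.755 [589.1 -31.6] yaw 0.816
-0.865 [587.4 -35.2] yaw 0.706
-0.975 [585.4 -38.7] yaw 0.596
-1.085 [582.9 -41.9] yaw 0.486
-1.195 [580.1 -44.8] yaw 0.376
-1.297 [577.3 -47.2] yaw 0.274
```

View pics/t6c.png

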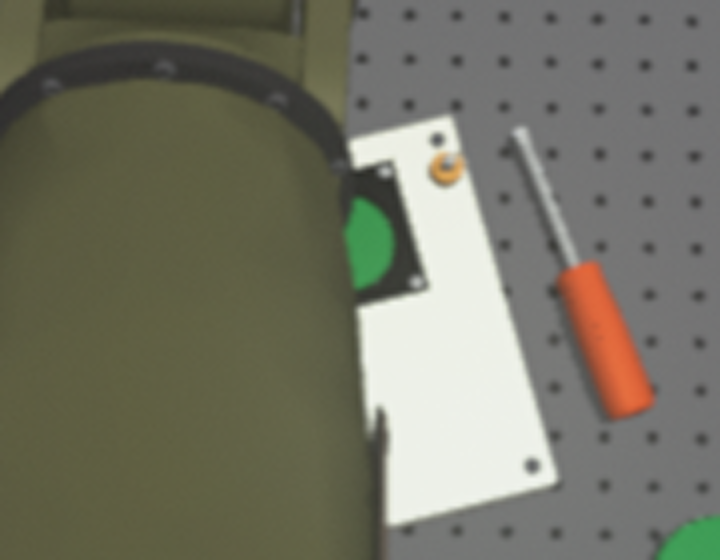

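The arm hides the work from the top camera (only the glass edge, thumbscrew and driver show), so I'll use the waypoints. First descend to tip height 42 mm, then sweep.

```bash

python3 -m creep '{"translation":[[0,0,-25],[0,0,-50],[0,0,-68],[0,0,-73],[0,0,-73]],"yaw":[0,0,0,0,0],"gripper":[255,255,255,255,255]}'
python3 -m creep '{"translation":[[0.4,-6,0],[2.6,-11.6,0],[4.3,-15.2,0],[5.6,-19,0],[6.5,-22.9,0]],"yaw":[-0.02,-0.13,-0.24,-0.35,-0.46],"gripper":[255,255,255,255,255]}'
python3 -m creep '{"translation":[[0.5,-4,0],[0.5,-8,0],[0.1,-12,0],[-0.7,-16,0],[-2,-19.8,0]],"yaw":[-0.11,-0.22,-0.33,-0.44,-0.55],"gripper":[255,255,255,255,255]}'
python3 - <<'E'
from ref import *
c=snap('scene','s7'); 
cv2.imwrite('pics/s7c.png',cv2.resize(c['pixels'][195:325,225:385,::-1],None,fx=4.5,fy=4.5,interpolation=cv2.INTER_CUBIC))
E
```

```text
time_s: 8.45
ee_pos: [0.584, 0.0111, 0.0603]
eef_rot: [-3.135, -0.002, 1.823]
force: [0.4, 0.1, -0.1]
grip_width: 0.0004
time_s: 8.87
ee_pos: [0.5911, -0.0124, 0.0618]
eef_rot: [-3.137, -0.002, 1.355]
force: [0.4, 0.7, -0.8]
grip_width: 0.0007
time_s: 9.28
ee_pos: [0.5899, -0.0327, 0.0635]
eef_rot: [-3.138, -0.003, 0.798]
force: [-0.4, 1.3, -0.1]
grip_width: 0.0007
```

View pics/s7c.png

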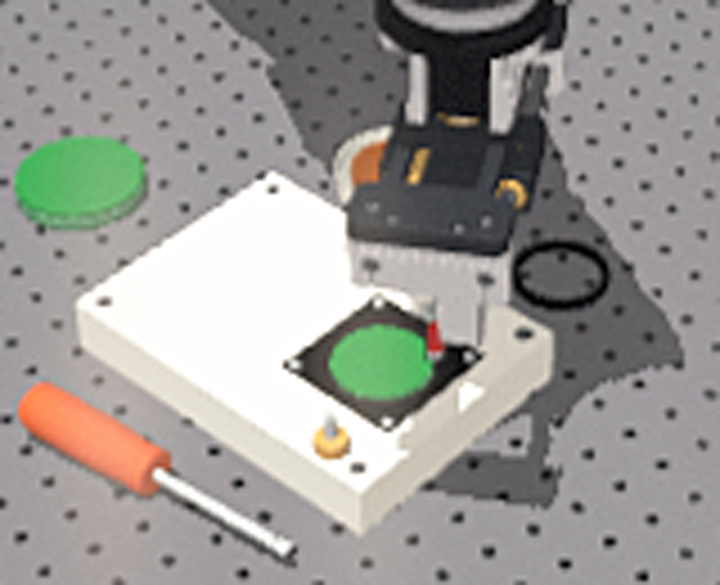

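The scene view shows the knob (crop 433,340) being pushed in front of the fingers towards the glass, which is still seated. Now the rest of the arc, then gently to the stop.

```bash

python3 -m creep '{"translation":[[-2.5,-2.5,-1],[-4.5,-6,-2],[-7,-9.2,-2],[-9.8,-12.1,-2],[-12.6,-14.5,-2]],"yaw":[-0.09,-0.2,-0.31,-0.42,-0.524],"gripper":[255,255,255,255,255]}'
python3 -m creep '{"translation":[[-0.5,-0.1,0],[-1,-0.3,0]],"yaw":[0,0],"gripper":[255,255]}'
python3 -m creep '{"translation":[[-0.5,-0.1,0],[-1,-0.3,0]],"yaw":[0,0],"gripper":[255,255]}'
```

```text
time_s: 9.75
ee_pos: [0.5778, -0.0483, 0.0629]
eef_rot: [-3.139, -0.006, 0.262]
force: [-0.1, -0.6, 0.3]
grip_width: 0.0003
time_s: 9.92
ee_pos: [0.5774, -0.049, 0.0642]
eef_rot: [-3.14, -0.007, 0.265]
force: [1.4, 0.3, 0.5]
grip_width: 0.0006
time_s: 10.08
ee_pos: [0.577, -0.0492, 0.0649]
eef_rot: [-3.141, -0.009, 0.268]
force: [5.5, 1.1, 0.2]
grip_width: 0.0001
```

Reaction rose to 5.6 N, well over the 0.6 N friction, so it's at the stop. I'll back off, lift away and check.

```bash

python3 -m creep '{"translation":[[3,1,0],[8,2,0],[14,4,0],[14,4,20],[14,4,45]],"yaw":[0,0,0,0,0],"gripper":[255,255,255,255,255]}'
python3 -m creep '{"translation":[[-20,-5,25],[-45,-12,50],[-70,-20,80],[-95,-27,100],[-100,-28,110]],"yaw":[0,0,0,0,0],"gripper":[255,255,255,255,255]}'
python3 -m creep '{"translation":[[0,0,0],[0,0,0]],"yaw":[0,0],"gripper":[255,255]}'
python3 - <<'E'
from ref import *
c=snap('wrist','w8'); blk(c,.03); q=proj(c,[[.568,-.064,.03]])[0]; print(q, ctrl.get_obs()['ee_pos'])
d=np.array(c['depth'])
u,v=q.astype(int); u0,v0=max(u-120,0),max(v-90,0)
b=(u0,v0,min(u+120,640),min(v+90,480)); plate(c,b)
n=lambda u,v:(c['R'].T@(np.r_[cv2.undistortPoints(np.array([[[u,v]]],float),K(c),np.array(c['dist'])).ravel(),1]*np.median(d[v-2:v+3,u-2:u+3])-c['t'])*1000).round(1)
for X in[[.568,-.082],[.55,-.064],[.586,-.064],[.575,-.08],[.53,-.02]]:
    p=proj(c,[X+[.03]])[0].round().astype(int); print(p,n(*p))
cv2.imwrite('pics/w8c.png',cv2.resize(c['pixels'][b[1]:b[3],b[0]:b[2],::-1],None,fx=3,fy=3,interpolation=cv2.INTER_CUBIC))
E
```

```text
time_s: 10.5
ee_pos: [0.5906, -0.0448, 0.1085]
eef_rot: [-3.139, -0.005, 0.269]
force: [0.1, -1.4, -0.9]
grip_width: 0.0004
time_s: 10.92
ee_pos: [0.4893, -0.0734, 0.2214]
eef_rot: [-3.141, -0.008, 0.269]
force: [0.3, 0.1, -0.2]
grip_width: 0.0008
time_s: 11.08
ee_pos: [0.4899, -0.0735, 0.2219]
eef_rot: [-3.141, -0.009, 0.269]
force: [-0.0, -0.1, -0.4]
grip_width: 0.0003
green px [340.50626808 152.51735776] mean [567.09037621 -62.76433916] circ 567.1340942382812 -64.56263732910156 d 52.94900894165039
green px [456.25291829 327.58643691] mean [ 417.4538295  -246.50041284] circ 411.1605224609375 -245.521240234375 d 72.21269989013672
[338.64385659 151.91529916] [ 0.4898707  -0.0732439   0.22084294]
plate 568.3118286132812 -64.4603271484375 (67.99378967285156, 67.98491668701172) 15.569982528686523
red [325.06122449 151.44897959] [ 7  8 49] [[564.44238605 -50.96663717  45.        ]]
[356 157] [567.9 -82.1  29.9]
[334 170] [549.7 -64.3  30. ]
[344 134] [586.  -64.4  30.2]
[356 149] [575.4 -79.9  29.9]
[287 177] [530.2 -20.2  29.7]
```

View pics/w8c.png

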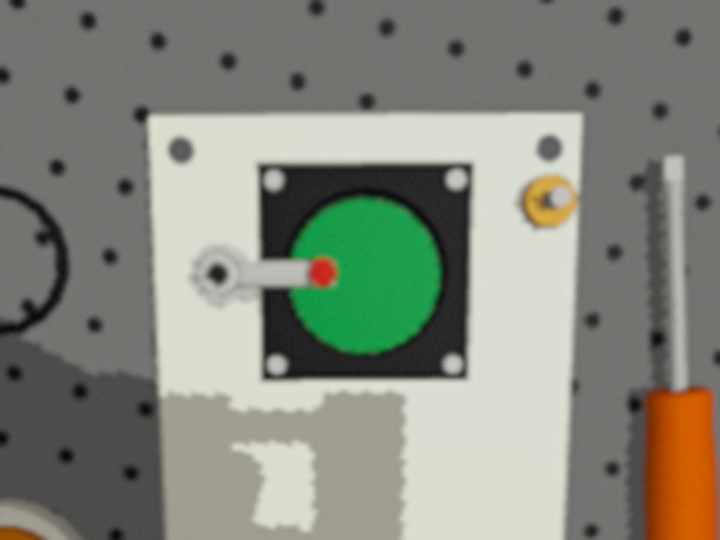

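The clip lies over the glass. The knob measures (564.4,-51.0) and should be at (564.3,-50.8) at the stop. The glass is flat at 29.9–30.2 mm, the bystanders in view look undisturbed, and the robot is clear.

```bash
python3 -c "
from station import ctrl
print(ctrl.hand_in())"
```

```text
the job is handed in; nothing more can be done
None
```

The green filter is seated in the cell and the clip is closed over it. I handed the job in after about 11 s of robot time; no verdict came back.

- **Filter:** I pushed the 50 mm disc about 93 mm across the block with two half-open fingertips until it dropped in. Its top measures 29.9–30.2 mm at four points, against 29.7 mm for the block beside it. Before the clip went over it, the disc's centre was within about 0.3 mm of the cell's centre.
- **Clip:** I swung the knob round with the closed fingers until the force rose to about 5.6 N at the stop. The knob measures (564.4, -51.0) mm, against (564.3, -50.8) mm expected at angle 0.
- **Other checks:** The thumbscrew, driver and ring looked undisturbed in the last close-up. I did not re-measure the other bystanders at the end, but the arm stayed clear of them.
- **Disagreement:** The first scene-camera position for the filter was about 6–10 mm off the top and wrist views. I used the top and wrist values, which agreed to about 2 mm. No other check failed or disagreed.

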